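Clamp a sample jar with a press-and-turn ratchet knob

TASK

Close the clamp press on the sample jar: swing its bridge over the jar by the red peg until it meets its stop, then press the blue knob down and turn it clockwise until the screw is fully home and the ratchet clicks. Press firmly enough (about 15 to 20 newtons) that the ratchet does not slip before the screw is home, but never lean on it with more than 25 newtons; follow the knob down as the screw sinks, stop after one to three clicks and let go. Leave the beaker, the vial and the tape roll beside it where they stand.

Things in the scene. Friction and masses are not known exactly. Their poses are not given: they have to be found in the camera images.
- press_base: clamp press: grey base plate 215 x 105 x 12 mm fixed to the worktop; origin under the middle of the plate and right below the middle of the jar; z up, x from the jar to the post. A squat grey-lidded jar (66 mm wide, top 69 mm up) stands fixed on its middle; a steel post (28 mm) stands at x = +75 mm and carries the aluminium bridge, an arm 28 mm wide whose underside is 84 mm and whose top is 100 mm above the worktop
- post_axis (a point): point on the post's upright axis (the bridge turns about it), 84 mm above the worktop; the top of the bridge's pivot is 25 mm higher. Axes as press_base
- bridge (a joint): swing of the bridge about the post, rad: 0 = over the jar, against its stop; positive = swung open, counter-clockwise seen from above, so it is closed by pushing clockwise. It stays where it is left (about 0.12 N m of friction)
- peg_top (a point): middle of the top of the red upright peg at the free end of the bridge: 12 mm thick, stands 26 mm out of the bridge (top 126 mm above the worktop), 155 mm from the post axis and 80 mm from the knob's axis, which lies on the line from peg to post, 75 mm from the post
- knob_face (a point): on the knob's axis, on the flat upper face of the blue knob's disc (60 mm wide, 16 mm high) round the grip bar; about 132 to 144 mm above the worktop at the start. It sinks as the screw turns and as the knob is pressed. Pressing with the fingertips on this face beside the bar, or down on the bar while gripping it, works the knob
- bar (a point): middle of the grip bar on the knob: 46 mm long, 14 mm thick, standing 26 mm up from the disc face (with rounded edges); 13 mm above knob_face. Its x axis runs along the bar, y across it (the grasp), z up
- handwheel: stem inside the blue knob, on its axis; turns with the screw. knob_face is 50.5 mm above its origin, less by what the spring is pressed. Pressed, the knob first takes up dead play (hidden 0 to 9 mm, about 3 N), then bears on the spring: 10 N at 1.4 mm, 15 N at 2.1, 20 N at 2.7, 25 N at 3.4. Under about 11 N the ratchet slips before the screw turns. A click swings the force by 4 to 8 N
- screw (a joint): turn of the clamp screw in the bridge, rad, positive clockwise seen from above; 1.2 = home (foot tight on the jar, hard stop). It starts between 0.3 and 0.8, needs about 0.15 N m to turn (less while pressed), and sinks 4 mm per rad, carrying the knob down with it. A white ring under the knob turns with it; its red mark meets the red mark on the bridge at home
- knob (a joint): turn of the knob relative to the screw, rad, positive clockwise seen from above; 0 at the start. With the knob pressed, a sprung ratchet (one click every 0.26 rad; it slips at 0.15 to 0.3 N m, more the harder it is pressed) makes the screw turn with it; when the screw is home the knob slips on and each click adds 0.26. It leans up to 0.08 rad before it slips
- beaker: clear plastic beaker 62 mm wide, 68 mm high, left of the press; origin at the middle of its underside
- vial: small vial with a black cap, 24 mm wide, 56 mm high, left of and behind the press; origin at the middle of its underside
- tape: roll of beige tape lying flat, 66 mm wide, 19 mm high, right of the press; origin at the middle of its underside
Mind the look-alikes: they are no part of the job. Of the things that look like the press_base, the larger one is meant.

How it is judged:
By the outcome, as a careful person would: the job done as asked, in the order asked, and still so for the second after the job is handed in, with the robot touching nothing.
It also fails if it takes over 72 s, if anything falls off the work surface, if the arm or the gripper's body presses on something with over 40 N, if the wrist force passes 120 N, or if a joint passes its speed limit or range.

ROBOT

A 7-joint arm with a two-finger parallel gripper is mounted at the origin on a cart in front of the work surface, level with it; the furniture and walls round the work are solid. World frame = base frame: x ahead of the robot, y to its left, z up, the work surface at z = 0. Lengths are in m, angles in rad, forces in N, time in s.
With the tool pointing down it reaches from about 0.425 to 0.825 m from the base axis. Payload 3.6 kg.
Tool frame: the origin (TCP) lies midway between the tips of the shut fingers; the grasp point (between the pads) lies 19 mm behind it (hold_point_z is the distance from the TCP to the grasp point, in m); z points along the fingers, y is the direction in which the jaws open and shut (so a half turn about z gives the same grasp; the last joint's range is limited). The gripper opens to 85 mm and grips with 20 to 120 N. Pads are 22 mm wide; open, the fingers measure 114 mm over their backs; the gripper's body (76 mm by 85 mm) begins 54 mm behind the grasp point. The pads swing forward as they close: fully open they stand 13 mm farther back than shut.
Start: joints at [-1.373, 0.615, -0.013, 1.423, 0.008, 1.103, -0.04], TCP at [0.145, 0.634, 0.231] pointing down, gripper open.
Joint ranges: [-3.12, 3.12], [-0.3, 2.06], [-1.34, 1.32], [0.26, 2.42], [-1.36, 4.5], [0.01, 1.98], [-2.84, 2.84]. Speed limits (rad/s): [2.79, 2.79, 3.14, 3.14, 3.14, 3.14, 3.14].

INTERFACE

Orientations are given as a unit quaternion [x, y, z, w].
In Python, from station import * gives the robot as it stands. The module is installed in compiled form; this text tells all that it offers.
- The arm moves only by the tool send_rows, never from a script. Its arguments are lists of equal length, an entry for each row: "gripper": the opening, from -1 (shut) to 1 (fully open); "translation": the shift along the tool's x, y, z in m, a list of three; "dr": the turn, a rotation vector about the tool's x, y, z in degrees, a list of three. In form: {"gripper": [gripper, ...], "translation": [[tx, ty, tz], ...], "dr": [[ax, ay, az], ...]}. A call has 1 to 20 rows; each row shifts and turns the commanded pose from where the row before left it, along the tool's axes as they then stand; what a row does not reach is not made up. A row lasts 1/8 s, in which the tool goes at most 62.5 mm and 10.7 degrees, less where a joint would pass 70% of its speed; a pose out of reach is approached as far as the arm can. A call with a gripper value outside its range is refused whole. The fingers move at their own pace and stop on an object; "force" is the grip in N (left out, the last holds). Time passes only in rows, so rows that do not move let the fingers close. It gives the time, the measured TCP pose, the force and the opening at its end, in the units of the state.
- read_state(): the state, without advancing time (a new reading comes with each control period).
- read_camera(name): name is "scene" or "top"; returns a dict with "image" (384x512x3 uint8, blue, green, red), "depth" (384x512 float32, m along the optical axis (not along the pixel's ray), 0 where there is no reading), "vertical_fov" (degrees; the focal length in pixels is half the picture's height over the tangent of half this angle, whatever the lens; pixels are square), "cx", "cy" (the principal point, pixels), "dist" ([k1, k2, p1, p2, k3] as OpenCV has them; the pictures are not rectified), "R" (3x3) and "t" (3): a world point X has camera coordinates R X + t. Camera axes: x right, y down, z forward; pixel columns grow to the right and rows downward; lengths in m; the calibration is good to about 2 mm. A picture is of the moment at which its call begins.
- close_job(): hands the job in, once; it reports no verdict.
The state is a dict: "t": time; "qpos": joint angles; "dq": joint speeds; "effort": joint torques, N m; "ee_pos": TCP position; "ee_rot": TCP orientation; "wrist_force": force on the tool from outside, world axes, zero at the start; "torque": the same for the moment, N m; "opening": finger opening in m.
Only numpy, scipy, OpenCV 4.12 (cv2) and the standard library are available. Lean on these libraries where they do the work, as an engineer would, in place of code of your own. Each camera call takes 0.05 s, during which the arm holds its last target.

## Working session

There is one attempt and no reset: what is moved stays moved. The work goes in short steps, Python scripts to look and compute and a tool call to move; the robot and the scene stay as the last step left them, time stands still between calls to the robot, and variables do not carry over. Pictures are saved under pics/ and viewed, and the job is handed in when it is done.

Besides the shell and the picture viewer there is one more tool, called after "Request:" by a JSON object that holds its "op" and its "data". send_rows: Moves the arm, as the interface text tells. Its arguments: {"type":"object","properties":{"gripper":{"type":"array"},"translation":{"type":"array"},"dr":{"type":"array"},"force":{"type":"number"}},"required":["gripper","translation","dr"]}

```bash
mkdir -p pics; python3 - <<'E'
from station import *
import cv2,numpy as np,pickle
s=read_state();print({k:np.round(v,3) if not isinstance(v,(float,int)) else v for k,v in s.items()})
for n in("scene","top"):
    c=read_camera(n);pickle.dump(c,open(n+".pkl","wb"));cv2.imwrite(f"pics/{n}0.png",c["image"])
    print(n,c["vertical_fov"],c["cx"],c["cy"],c["dist"],np.round(c["R"],3).tolist(),np.round(c["t"],3))
E
```

```text
{'t': 0.0, 'qpos': array([-1.372,  0.616, -0.013,  1.425,  0.008,  1.103, -0.04 ]), 'dq': array([-0.   , -0.002, -0.   ,  0.   ,  0.   ,  0.   ,  0.   ]), 'effort': array([ 0.0000e+00, -4.6921e+01,  2.5900e-01, -1.7103e+01,  1.0000e-02,
        1.0000e-02,  0.0000e+00]), 'ee_pos': array([0.145, 0.633, 0.23 ]), 'ee_rot': array([ 0.112,  0.994, -0.001, -0.   ]), 'wrist_force': array([ 0.179, -0.717, -1.319]), 'torque': array([-0.015, -0.057,  0.004]), 'opening': 0.08550788109557986}
scene 46.47853506475491 253.49839656312412 195.7506544864268 [-0.02842487  0.          0.          0.          0.        ] [[-0.806, -0.592, 0.02], [-0.338, 0.432, -0.836], [0.487, -0.68, -0.548]] [0.514 0.297 0.648]
top 44.03810526076677 250.26603434674533 194.97743465088763 [0.01549273 0.         0.         0.         0.        ] [[0.013, -1.0, 0.002], [-0.979, -0.013, -0.203], [0.203, 0.001, -0.979]] [0.013 0.624 1.037]
```

View pics/scene0.png

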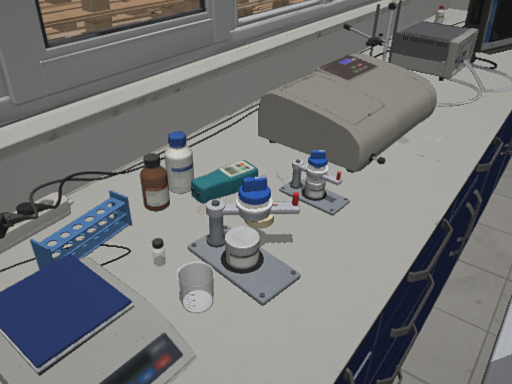

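View pics/top0.png

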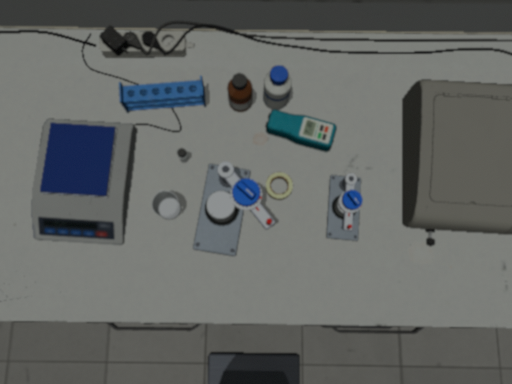

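Candidates seen in the top view: a large press (plate at ~222,209; knob 246,194; peg 269,221) and a small look-alike (plate ~345,207; knob 350,201; peg 348,226). In the scene view the large one has its knob at 255,200 and peg at 296,199, and the small one its knob at 317,165 and peg at 339,176. I choose the larger one and check it in a close crop.

```bash
cat > h.py <<'E'
from station import *
import cv2,numpy as np,pickle
def K(c):
    f=c["image"].shape[0]/2/np.tan(np.radians(c["vertical_fov"]/2));return np.array([[f,0,c["cx"]],[0,f,c["cy"]],[0,0,1]])
def rays(c,uv):
    n=cv2.undistortPoints(np.array(uv,float).reshape(-1,1,2),K(c),np.array(c["dist"])).reshape(-1,2)
    R=np.array(c["R"]);t=np.array(c["t"])
    return -R.T@t, np.c_[n,np.ones(len(n))]@R
def onplane(c,uv,z):
    o,d=rays(c,uv);return o+d*((z-o[2])/d[:,2])[:,None]
def proj(c,X):
    return cv2.projectPoints(np.array(X,float).reshape(-1,3),cv2.Rodrigues(np.array(c["R"]))[0],np.array(c["t"]),K(c),np.array(c["dist"]))[0].reshape(-1,2)
def tri(c1,p1,c2,p2):
    o1,d1=rays(c1,[p1]);o2,d2=rays(c2,[p2]);d1=d1[0]/np.linalg.norm(d1);d2=d2[0]/np.linalg.norm(d2)
    a=np.linalg.lstsq(np.c_[d1,-d2],o2-o1,rcond=None)[0]
    return (o1+a[0]*d1+o2+a[1]*d2)/2,np.linalg.norm(o1+a[0]*d1-o2-a[1]*d2)
def cloud(c):
    h,w=c["depth"].shape;u,v=np.meshgrid(np.arange(w),np.arange(h))
    o,d=rays(c,np.c_[u.ravel(),v.ravel()]);return (o+d*c["depth"].reshape(-1,1)).reshape(h,w,3)
E
python3 - <<'E'
from h import *
S,T=[pickle.load(open(n+".pkl","rb")) for n in("scene","top")]
a=cv2.resize(T["image"][150:270,170:310],None,fx=5,fy=5,interpolation=cv2.INTER_CUBIC);cv2.imwrite("pics/tc.png",a)
a=cv2.resize(S["image"][165:305,180:310],None,fx=4.2,fy=4.2,interpolation=cv2.INTER_CUBIC);cv2.imwrite("pics/sc.png",a)
for n,c in(("S",S),("T",T)):
    P=cloud(c);hsv=cv2.cvtColor(c["image"],cv2.COLOR_BGR2HSV)
    for nm,m in(("red",((hsv[...,0]<8)|(hsv[...,0]>172))&(hsv[...,1]>150)&(hsv[...,2]>70)),("blue",(abs(hsv[...,0].astype(int)-112)<12)&(hsv[...,1]>150)&(hsv[...,2]>60))):
        k,l,st,ce=cv2.connectedComponentsWithStats(m.astype(np.uint8))
        for i in range(1,k):
            if st[i,4]>5: 
                Q=P[l==i];print(n,nm,st[i],ce[i].round(1),np.median(Q,0).round(3),"zmax",np.percentile(Q[:,2],95).round(3))
E
```

```text
S red [337 172   3   8  16] [338.2 175.4] [ 0.548 -0.198  0.086] zmax 0.095
S red [293 193   6  12  57] [295.  198.2] [ 0.552 -0.014  0.119] zmax 0.128
S blue [485  24   6  17  37] [488.   32.1] [ 0.59  -1.831  0.109] zmax 0.144
S blue [169 132  16  15 204] [176.6 138.8] [ 0.881 -0.03   0.142] zmax 0.146
S blue [309 151  19  16 232] [317.8 158.6] [ 0.603 -0.196  0.109] zmax 0.125
S blue [185 165   7   5  10] [188.3 167.3] [ 0.859 -0.04   0.069] zmax 0.071
S blue [238 176  32  28 699] [253.6 190.3] [0.609 0.043 0.139] zmax 0.163
S blue [ 75 260  56  55 168] [106.7 286.8] [0.654 0.346 0.104] zmax 0.105
S blue [ 67 265   4   4   7] [ 68.4 266.7] [0.743 0.359 0.105] zmax 0.105
S blue [ 40 269   7   6  17] [ 43.3 271.2] [0.767 0.389 0.104] zmax 0.105
S blue [  0 272  39  23  69] [ 19.6 282.9] [0.771 0.425 0.104] zmax 0.106
S blue [ 43 284   3   6   6] [ 43.8 286.5] [0.735 0.407 0.105] zmax 0.105
S blue [ 67 286   3   4   6] [ 67.8 287.3] [0.706 0.386 0.104] zmax 0.105
S blue [ 55 289   4   5   6] [ 56.5 290.7] [0.713 0.4   0.104] zmax 0.104
S blue [ 78 291   9  11  17] [ 82.1 296.4] [0.67
[... 1489 characters left out ...]
 0.126] zmax 0.128
T blue [271  67  16  16 212] [278.5  74.3] [ 0.888 -0.039  0.144] zmax 0.147
T blue [ 121   81   83   29 1762] [162.1  95. ] [0.873 0.241 0.059] zmax 0.066
T blue [  42  124   72   71 4249] [ 77.8 159.2] [0.692 0.413 0.104] zmax 0.107
T blue [233 179  26  27 501] [245.5 191.7] [0.614 0.033 0.138] zmax 0.164
T blue [343 191  19  18 245] [351.4 199.4] [ 0.608 -0.201  0.107] zmax 0.127
T blue [ 45 228  11   5  40] [ 49.6 229.9] [0.539 0.484 0.048] zmax 0.051
T blue [ 58 229  10   5  40] [ 62.6 230.8] [0.537 0.453 0.048] zmax 0.052
T blue [ 70 230  11   5  43] [ 75.6 231.9] [0.535 0.423 0.048] zmax 0.052
T blue [ 83 231  11   5  41] [ 88.3 232.6] [0.533 0.394 0.048] zmax 0.053
```

View pics/tc.png

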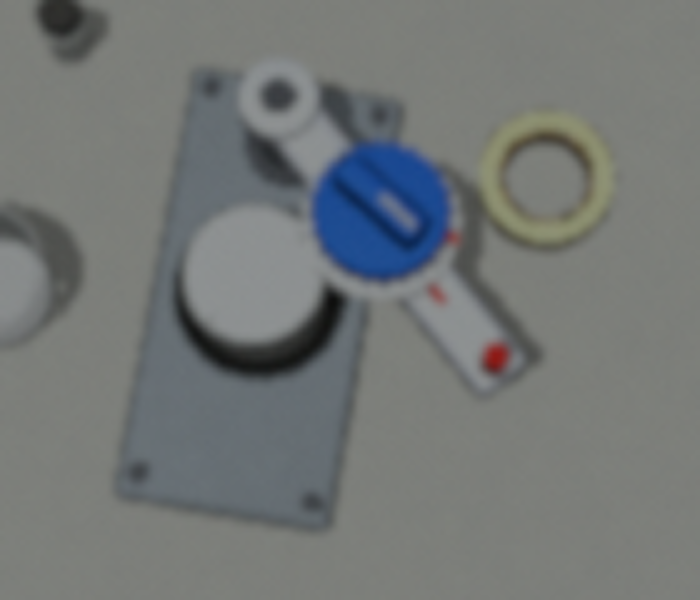

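View pics/sc.png

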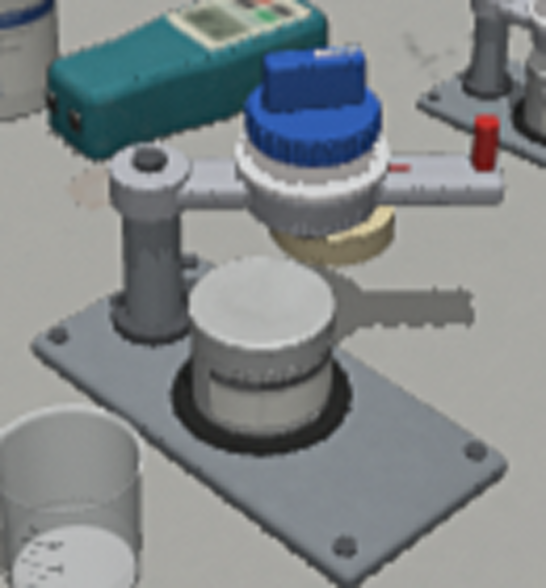

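```bash
python3 - <<'E'
from h import *
S,T=[pickle.load(open(n+".pkl","rb")) for n in("scene","top")]
px=lambda p:((np.array(p,float)+.5)/5-.5+[170,150])
cor=onplane(T,px([(195,70),(402,102),(328,528),(118,493)]),.012);print("plate c",cor.mean(0).round(4));
ax=(cor[0]+cor[1]-cor[2]-cor[3]);print("yaw",np.degrees(np.arctan2(ax[1],ax[0])),[np.linalg.norm(cor[i]-cor[(i+1)%4]).round(4) for i in range(4)])
print("jar",onplane(T,px([(255,277)]),.069).round(4),"post",onplane(T,px([(279,95)]),.109).round(4),"knob",onplane(T,px([(381,211)]),.138).round(4),"peg",onplane(T,[(268.8,221.4)],.122).round(4))
for n,c in(("S",S),("T",T)):
    P=cloud(c);hsv=cv2.cvtColor(c["image"],cv2.COLOR_BGR2HSV)
    b=(abs(hsv[...,0].astype(int)-112)<14)&(hsv[...,1]>110)&(abs(P[...,0]-.61)<.06)&(abs(P[...,1]-.035)<.05)
    Q=P[b&(P[...,2]>.159)];r=cv2.minAreaRect((Q[:,:2]*1000).astype(np.float32));print(n,"bar top",len(Q),Q.mean(0).round(4),np.median(Q[:,2]),r)
    h=np.histogram(P[b][:,2],np.arange(.11,.172,.002));print(list(zip(h[1].round(3),h[0])))
    d=b&(P[...,2]>.132)&(P[...,2]<.143);print("disc",np.median(P[d],0))
    o=(abs(P[...,0]-.6)<.15)&(abs(P[...,1]-.05)<.12)&(abs(P[...,2]-.1055)<.006);print(n,"pivot", [P[o&(P[...,0]>.64)].mean(0)])
p,g=tri(S,(295.,193.5),T,(268.8,221.4));print("peg tri",p,g)
# objects
for nm,uv,z in(("beaker",(168,207),.0),("vial",(182,154),.056),("tape",px([(546,178)])[0],.019)): print(nm,onplane(T,[uv],z).round(3))
E
```

```text
plate c [0.6006 0.0899 0.012 ]
yaw -8.500322347823902 [np.float64(0.1033), np.float64(0.2113), np.float64(0.1012), np.float64(0.2106)]
jar [[0.5986 0.0895 0.069 ]] post [[0.6745 0.0783 0.109 ]] knob [[0.6156 0.0314 0.138 ]] peg [[ 0.554  -0.0194  0.122 ]]
S bar top 110 [0.6161 0.0371 0.1625] 0.1627445586397318 ((616.3068237304688, 32.6679801940918), (44.573978424072266, 16.314542770385742), 46.5445671081543)
[(np.float64(0.11), np.int64(0)), (np.float64(0.112), np.int64(0)), (np.float64(0.114), np.int64(0)), (np.float64(0.116), np.int64(0)), (np.float64(0.118), np.int64(0)), (np.float64(0.12), np.int64(0)), (np.float64(0.122), np.int64(1)), (np.float64(0.124), np.int64(18)), (np.float64(0.126), np.int64(29)), (np.float64(0.128), np.int64(26)), (np.float64(0.13), np.int64(21)), (np.float64(0.132), np.int64(30)), (np.float64(0.134), np.int64(40)), (np.float64(0.136), np.int64(124)), (np.float64(0.138), np.int64(115)), (np.float64(0.14), np.int64(17)), (np.float64(0.142), np.int64(26)), (np.float64(0.144), np.int64(24)), (np.float64(0.146), np.int64(19)), (np.float64(0.148), np.int64(23
[... 1175 characters left out ...]
t64(1)), (np.float64(0.144), np.int64(4)), (np.float64(0.146), np.int64(7)), (np.float64(0.148), np.int64(1)), (np.float64(0.15), np.int64(4)), (np.float64(0.152), np.int64(3)), (np.float64(0.154), np.int64(5)), (np.float64(0.156), np.int64(3)), (np.float64(0.158), np.int64(13)), (np.float64(0.16), np.int64(32)), (np.float64(0.162), np.int64(46)), (np.float64(0.164), np.int64(27)), (np.float64(0.166), np.int64(2)), (np.float64(0.168), np.int64(1))]
disc [0.61296461 0.03100207 0.13692037]
T pivot [array([0.66878943, 0.07309219, 0.10453617])]
peg tri [ 0.55411829 -0.01879642  0.12695308] 0.0018216351473017809
beaker [[0.605 0.222 0.   ]]
vial [[0.723 0.185 0.056]]
tape [[ 0.659 -0.047  0.019]]
```

Request:
{"op": "send_rows", "data": {"gripper": [-0.1,-0.1,-0.1,-0.1,-0.1,-0.1,-0.1,-0.1,-0.1,-0.1,-0.1,-0.1,-0.1,-0.1,-0.1,-0.1,-0.1,-0.1,-0.1,-0.1], "translation": [[-0.0389,-0.0389,0],[-0.0389,-0.0389,0],[-0.0389,-0.0389,0],[-0.0389,-0.0389,0],[-0.0389,-0.0389,0],[-0.0389,-0.0389,0],[-0.0389,-0.0389,0],[-0.0389,-0.0389,0],[-0.0389,-0.0389,0],[-0.0389,-0.0389,0],[-0.0389,-0.0389,0],[-0.0389,-0.0389,0],[-0.0389,-0.0389,0],[-0.0389,-0.0389,0],[0,0,0],[0,0,0],[0,0,0],[0,0,0],[0,0,0],[0,0,0]], "dr": [[0,0,0],[0,0,0],[0,0,0],[0,0,0],[0,0,0],[0,0,0],[0,0,0],[0,0,0],[0,0,0],[0,0,0],[0,0,0],[0,0,0],[0,0,0],[0,0,0],[0,0,-7],[0,0,-7],[0,0,-7],[0,0,-7],[0,0,0],[0,0,0]], "force": 30}}

```text
t: 2.6
ee_pos: [0.5542, -0.0187, 0.2311]
ee_rot: [-0.131, 0.991, 0.0, -0.0]
wrist_force: [0.3, -0.9, -0.3]
opening: 0.0388
```

```bash
cat >> h.py <<'E'
from scipy.spatial.transform import Rotation as Rn
def st(target=None):
    s=read_state();R=Rn.from_quat(s["ee_rot"]).as_matrix()
    print("t",round(s["t"],2),"pos",np.round(s["ee_pos"],4),"yawy",np.degrees(np.arctan2(R[1,1],R[0,1])).round(2),"z",R[:,2].round(4),"F",np.round(s["wrist_force"],2),"M",np.round(s["torque"],3),"open",round(s["opening"],4),"q",np.round(s["qpos"],2))
    if target is not None: print("tool delta",(R.T@(np.array(target)-s["ee_pos"])).round(4))
    return s,R
E
python3 - <<'E'
from h import *
st((.554,-.019,.106))
S=read_camera("scene");cv2.imwrite("pics/s1.png",S["image"])
T=read_camera("top");cv2.imwrite("pics/t1.png",T["image"])
E
```

```text
t 2.6 pos [ 0.5542 -0.0187  0.2311] yawy 105.02 z [-6.e-04 -1.e-04 -1.e+00] F [ 0.26 -0.87 -0.29] M [ 0.007 -0.036 -0.021] open 0.0388 q [-0.    0.47 -0.    1.71  0.    0.97  1.82]
tool delta [ 0.0002 -0.0003  0.1251]
```

View pics/s1.png

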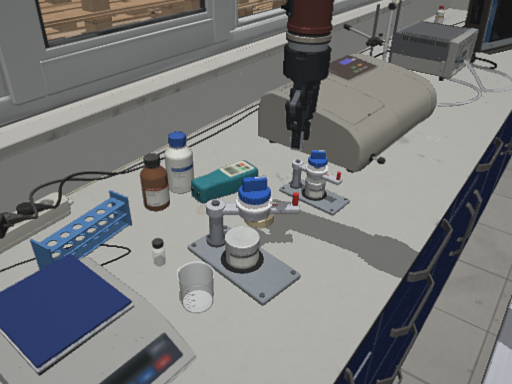

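The picture shows the fingertips at about (300,140), right above the red peg at (295,199), and the bridge unmoved. I lower the fingers round the peg.

Request:
{"op": "send_rows", "data": {"gripper": [-0.1,-0.1,-0.1,-0.1,-0.1,-0.1,-0.1,-0.1], "translation": [[0,0,0.02],[0,0,0.02],[0,0,0.02],[0,0,0.02],[0,0,0.02],[0,0,0.015],[0,0,0.01],[0,0,0]], "dr": [[0,0,0],[0,0,0],[0,0,0],[0,0,0],[0,0,0],[0,0,0],[0,0,0],[0,0,0]]}}

```text
t: 3.7
ee_pos: [0.5541, -0.0186, 0.1058]
ee_rot: [-0.132, 0.991, 0.0, -0.001]
wrist_force: [-0.7, -0.6, -0.2]
opening: 0.0381
```

```bash
python3 - <<'E'
from h import *
s,R=st()
S=read_camera("scene");cv2.imwrite("pics/s2.png",cv2.resize(S["image"][100:300,180:380],None,fx=3,fy=3))
# arc waypoints for TCP: lead so the peg (pad) follows
post=np.array([.6745,.079]);a0=219.2;a1=171.5
p=s["ee_pos"][:2]
for a in np.linspace(a0,a1,9)[1:]:
    w=post+.155*np.array([np.cos(np.radians(a)),np.sin(np.radians(a))])
    print(a.round(1),w.round(4),(R.T@np.r_[w-p,0]).round(4));p=w
E
```

```text
t 3.7 pos [ 0.5541 -0.0186  0.1058] yawy 105.11 z [-1.2e-03 -1.0e-04 -1.0e+00] F [-0.65 -0.62 -0.24] M [-0.027 -0.041  0.035] open 0.0381 q [-0.    0.62 -0.01  1.84  0.01  0.68  1.82]
213.2 [ 0.5449 -0.006 ] [0.0056 0.0146 0.    ]
207.3 [0.5367 0.008 ] [0.0042 0.0156 0.    ]
201.3 [0.5301 0.0227] [0.0026 0.0159 0.    ]
195.4 [0.525 0.038] [0.0009 0.0161 0.    ]
189.4 [0.5216 0.0537] [-0.0008  0.0161  0.    ]
183.4 [0.5198 0.0697] [-0.0024  0.0159  0.    ]
177.5 [0.5197 0.0859] [-0.0041  0.0156 -0.    ]
171.5 [0.5212 0.1019] [-0.0057  0.0151 -0.    ]
```

View pics/s2.png

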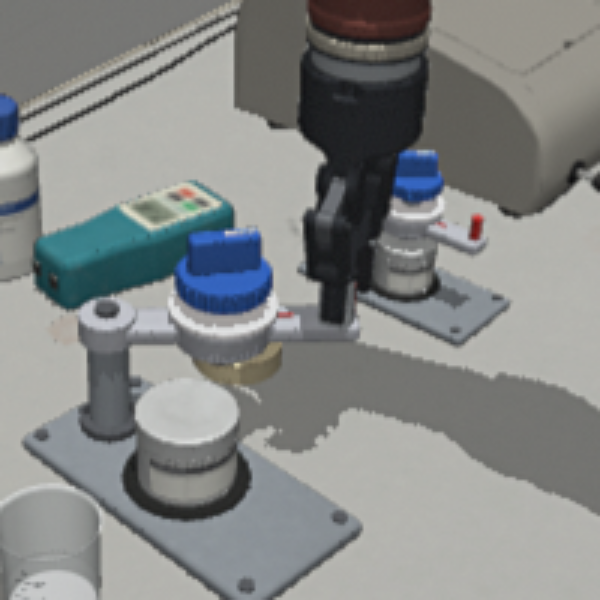

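Crop: the fingers straddle the peg at about (345,300). I swing the bridge along the arc.

Request:
{"op": "send_rows", "data": {"gripper": [-0.1,-0.1,-0.1,-0.1,-0.1,-0.1,-0.1,-0.1,-0.1,-0.1,-0.1,-0.1,-0.1,-0.1,-0.1,-0.1,-0.1], "translation": [[0.0028,0.0073,0],[0.0028,0.0073,0],[0.0021,0.0078,0],[0.0021,0.0078,0],[0.0013,0.008,0],[0.0013,0.008,0],[0.0004,0.008,0],[0.0005,0.008,0],[-0.0004,0.008,0],[-0.0004,0.008,0],[-0.0012,0.008,0],[-0.0012,0.008,0],[-0.002,0.0078,0],[-0.002,0.0078,0],[-0.0028,0.0075,0],[-0.0028,0.0075,0],[0,0,0]], "dr": [[0,0,0],[0,0,0],[0,0,0],[0,0,0],[0,0,0],[0,0,0],[0,0,0],[0,0,0],[0,0,0],[0,0,0],[0,0,0],[0,0,0],[0,0,0],[0,0,0],[0,0,0],[0,0,0],[0,0,0]]}}

```text
t: 5.88
ee_pos: [0.5216, 0.1031, 0.1064]
ee_rot: [-0.132, 0.991, 0.0, 0.0]
wrist_force: [0.9, 0.4, 0.4]
opening: 0.0384
```

```bash
python3 - <<'E'
from h import *
s,R=st()
S=read_camera("scene");cv2.imwrite("pics/s3.png",cv2.resize(S["image"][100:300,160:360],None,fx=3,fy=3))
E
```

```text
t 5.88 pos [0.5216 0.1031 0.1064] yawy 105.22 z [ 7.e-04  1.e-03 -1.e+00] F [0.86 0.42 0.37] M [-0.054 -0.042 -0.009] open 0.0384 q [-0.24  0.6   0.01  1.91 -0.01  0.64  1.61]
```

View pics/s3.png

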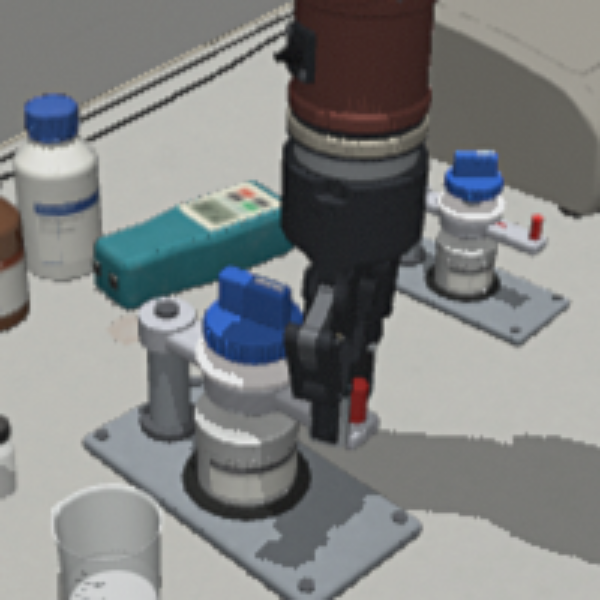

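The picture shows the peg at (358,400) against the trailing finger and the bridge a few degrees short of the jar. I push on gently to the stop.

Request:
{"op": "send_rows", "data": {"gripper": [-0.1,-0.1,-0.1,-0.1,-0.1], "translation": [[-0.001,0.003,0],[-0.001,0.003,0],[-0.001,0.002,0],[-0.001,0.002,0],[0,0,0]], "dr": [[0,0,0],[0,0,0],[0,0,0],[0,0,0],[0,0,0]]}}

```text
t: 6.55
ee_pos: [0.5226, 0.1128, 0.1063]
ee_rot: [-0.132, 0.991, 0.0, 0.0]
wrist_force: [-0.6, -0.4, -0.4]
opening: 0.0388
```

Request:
{"op": "send_rows", "data": {"gripper": [-0.1,-0.1,-0.1], "translation": [[-0.0005,0.0015,0],[-0.0005,0.0015,0],[0,0,0]], "dr": [[0,0,0],[0,0,0],[0,0,0]]}}

```text
t: 6.92
ee_pos: [0.523, 0.1158, 0.1063]
ee_rot: [-0.132, 0.991, 0.0, 0.0]
wrist_force: [-0.2, -0.2, -0.2]
opening: 0.0381
```

Request:
{"op": "send_rows", "data": {"gripper": [-0.1,-0.1,-0.1], "translation": [[-0.0005,0.0015,0],[-0.0005,0.0015,0],[0,0,0]], "dr": [[0,0,0],[0,0,0],[0,0,0]]}}

```text
t: 7.3
ee_pos: [0.523, 0.1162, 0.1062]
ee_rot: [-0.131, 0.991, -0.002, -0.001]
wrist_force: [0.8, -4.2, -0.0]
opening: 0.0383
```

Request:
{"op": "send_rows", "data": {"gripper": [-0.1,-0.1,-0.1], "translation": [[-0.0005,0.001,0],[-0.0005,0.001,0],[0,0,0]], "dr": [[0,0,0],[0,0,0],[0,0,0]]}}

```text
t: 7.68
ee_pos: [0.523, 0.1163, 0.1062]
ee_rot: [-0.13, 0.992, -0.003, -0.001]
wrist_force: [-0.4, -7.5, 1.3]
opening: 0.0383
```

The force is up to 7.5 N with no motion, so the bridge is on its stop. I ease off, lift clear and look.

Request:
{"op": "send_rows", "data": {"gripper": [-0.1,-0.1,-0.1,-0.1,-0.1,-0.1,-0.1,-0.1,-0.1,-0.1], "translation": [[0.001,-0.004,0],[0.001,-0.005,0],[0,0,0],[0,0,-0.02],[0,0,-0.03],[0,0,-0.03],[0,0,-0.02],[-0.04,-0.04,0],[-0.04,-0.04,0],[0,0,0]], "dr": [[0,0,0],[0,0,0],[0,0,0],[0,0,0],[0,0,0],[0,0,0],[0,0,0],[0,0,0],[0,0,0],[0,0,0]]}}

```text
t: 8.93
ee_pos: [0.6248, 0.0515, 0.2056]
ee_rot: [-0.129, 0.992, -0.001, 0.001]
wrist_force: [0.1, -0.1, -0.0]
opening: 0.0381
```

```bash
cat > look.py <<'E'
from h import *
import sys
s,R=st();i=sys.argv[1]
S=read_camera("scene");T=read_camera("top")
pickle.dump((S,T),open(f"v{i}.pkl","wb"))
a=cv2.resize(S["image"][150:310,170:320],None,fx=3.6,fy=3.6,interpolation=cv2.INTER_CUBIC)
b=cv2.resize(T["image"][150:270,170:310],None,fx=4,fy=4,interpolation=cv2.INTER_CUBIC)
cv2.imwrite(f"pics/s_{i}.png",a);cv2.imwrite(f"pics/t_{i}.png",b)
for n,c in(("S",S),("T",T)):
    P=cloud(c);hsv=cv2.cvtColor(c["image"],cv2.COLOR_BGR2HSV)
    b=(abs(hsv[...,0].astype(int)-112)<14)&(hsv[...,1]>110)&(abs(P[...,0]-.6)<.07)&(abs(P[...,1]-.08)<.06)&(P[...,2]<.18)&(P[...,2]>.11)
    zt=np.percentile(P[b][:,2],97)
    Q=P[b&(P[...,2]>zt-.005)];r=cv2.minAreaRect((Q[:,:2]*1000).astype(np.float32));print(n,"ztop",zt.round(4),"bar",len(Q),Q.mean(0).round(4),np.round(r[0],1),np.round(r[1],1),round(r[2],1))
    m=((hsv[...,0]<8)|(hsv[...,0]>172))&(hsv[...,1]>120)&(hsv[...,2]>60)&(abs(P[...,0]-.57)<.13)&(abs(P[...,1]-.05)<.12)
    k,l,stt,ce=cv2.connectedComponentsWithStats(m.astype(np.uint8))
    for j in range(1,k):
        if stt[j,4]>3: print(n,"red",ce[j].round(1),stt[j,4],np.median(P[l==j],0).round(4))
E
python3 look.py 4
```

```text
t 8.93 pos [0.6248 0.0515 0.2056] yawy 104.8 z [ 0.0021 -0.0023 -1.    ] F [ 0.15 -0.09 -0.05] M [-0.034  0.089 -0.005] open 0.0381 q [-0.14  0.6   0.03  1.53 -0.02  1.01  1.73]
S ztop 0.1639 bar 116 [0.5997 0.0941 0.1626] [599.6  91.7] [15.  46.9] 88.7
S red [262.2   1.8] 4 [0.5925 0.0566 0.4776]
S red [274.3 235.8] 83 [0.5184 0.1064 0.1198]
S red [256.3 231.2] 6 [0.5627 0.0962 0.1018]Traceback (most recent call last):
  File "look.py", line 12, in <module>
    zt=np.percentile(P[b][:,2],97)
    return _quantile_unchecked(
        a, q, axis, out, overwrite_input, method, keepdims, weights)
    return _ureduce(a,
                    func=_quantile_ureduce_func,
    ...<5 lines>...
                    overwrite_input=overwrite_input,
                    method=method)
    r = func(a, **kwargs)
    result = _quantile(arr,
                       quantiles=q,
    ...<2 lines>...
                       out=out,
                       weights=wgt)
    slices_having_nans = np.isnan(arr[-1, ...])
                                  ~~~^^^^^^^^^
IndexError: index -1 is out of bounds for axis 0 with size 0
```

View pics/s_4.png

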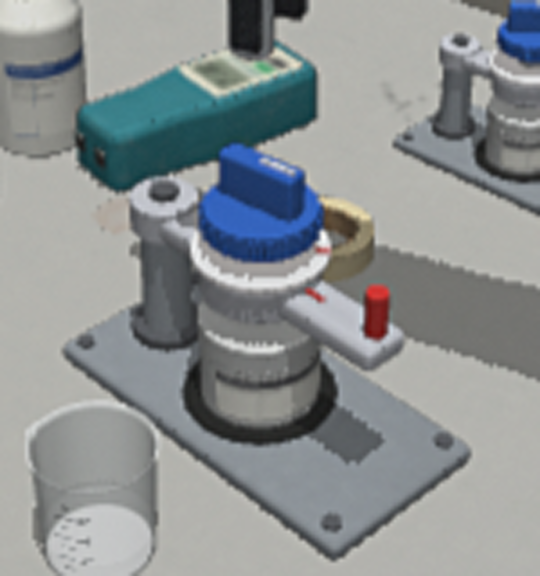

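View pics/t_4.png

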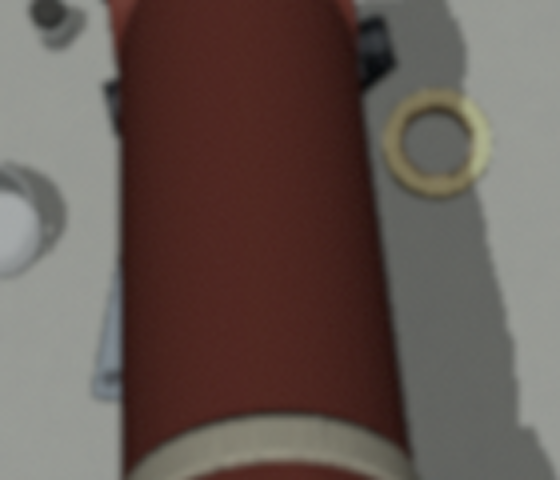

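```bash
python3 - <<'E'
from h import *
s,R=st((.600,.0905,.2056))
E
```

```text
t 9.03 pos [0.6215 0.0561 0.2056] yawy 105.13 z [-0.0017  0.0012 -1.    ] F [-0.28  0.82 -0.17] M [0.052 0.038 0.027] open 0.0384 q [-0.14  0.6   0.02  1.54 -0.02  1.01  1.73]
tool delta [0.0118 0.0388 0.0001]
```

Request:
{"op": "send_rows", "data": {"gripper": [-0.1,-0.1,-0.1,-0.1,-0.1,-0.1,-0.1], "translation": [[0.006,0.019,0],[0.006,0.02,0],[0,0,0],[0,0,0],[0,0,0],[0,0,0],[0,0,0]], "dr": [[0,0,0],[0,0,0],[0,0,7.8],[0,0,7.8],[0,0,0],[0,0,0],[0,0,0]]}}

```text
t: 9.9
ee_pos: [0.5999, 0.0903, 0.2064]
ee_rot: [0.003, 1.0, 0.0, -0.0]
wrist_force: [0.1, 0.4, 0.1]
opening: 0.0383
```

```bash
python3 - <<'E'
from h import *
s,R=st((.600,.0905,.175))
S=read_camera("scene")
cv2.imwrite("pics/s5.png",cv2.resize(S["image"][110:260,180:330],None,fx=4,fy=4,interpolation=cv2.INTER_CUBIC))
E
```

```text
t 9.9 pos [0.5999 0.0903 0.2064] yawy 89.61 z [-1.e-04  3.e-04 -1.e+00] F [0.08 0.4  0.13] M [ 0.002 -0.037  0.01 ] open 0.0383 q [-0.25  0.57  0.1   1.59 -0.06  0.98  1.44]
tool delta [-0.0001  0.0002  0.0314]
```

View pics/s5.png

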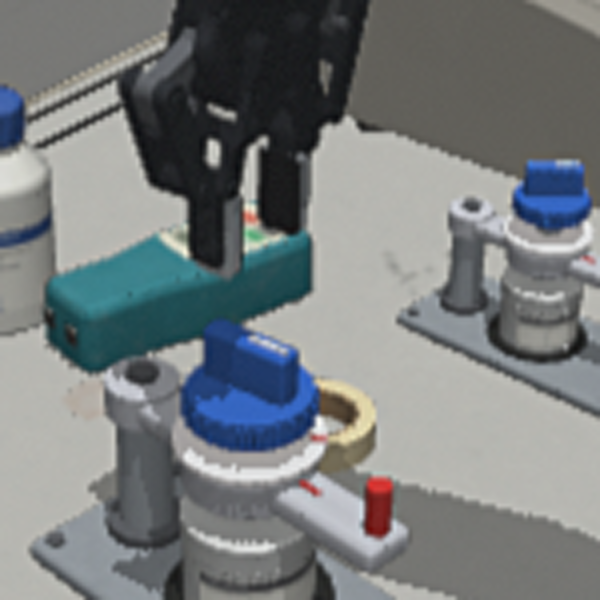

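The crop shows the fingers at (215,265) and (285,220), on either side of the bar at (250,360) and in line with it. I go down and close on the bar.

Request:
{"op": "send_rows", "data": {"gripper": [-0.1,-0.1,-0.1,-0.1,-0.1,-0.1,-0.1], "translation": [[0,0,0.015],[0,0,0.015],[0,0,0.015],[0,0,0.01],[0,0,0.006],[0,0,0.002],[0,0,0]], "dr": [[0,0,0],[0,0,0],[0,0,0],[0,0,0],[0,0,0],[0,0,0],[0,0,0]]}}

```text
t: 10.82
ee_pos: [0.6004, 0.0899, 0.1435]
ee_rot: [0.004, 1.0, 0.0, 0.0]
wrist_force: [-0.3, -0.7, -0.3]
opening: 0.0384
```

Request:
{"op": "send_rows", "data": {"gripper": [-0.6,-1,-1,-1,-1,-1,-1], "translation": [[0,0,0],[0,0,0],[0,0,0],[0,0,0],[0,0,0],[0,0,0],[0,0,0]], "dr": [[0,0,0],[0,0,0],[0,0,0],[0,0,0],[0,0,0],[0,0,0],[0,0,0]], "force": 40}}

```text
t: 11.7
ee_pos: [0.6004, 0.0898, 0.1434]
ee_rot: [0.004, 1.0, -0.0, 0.0]
wrist_force: [0.2, -0.4, 1.1]
opening: 0.0125
```

Request:
{"op": "send_rows", "data": {"gripper": [-1,-1,-1,-1], "translation": [[0,0,0.001],[0,0,0.001],[0,0,0.001],[0,0,0]], "dr": [[0,0,0],[0,0,0],[0,0,0],[0,0,0]], "force": 60}}

```text
t: 12.2
ee_pos: [0.6004, 0.0898, 0.1406]
ee_rot: [0.004, 1.0, -0.0, 0.0]
wrist_force: [0.6, -0.8, 2.9]
opening: 0.0124
```

Request:
{"op": "send_rows", "data": {"gripper": [-1,-1,-1,-1], "translation": [[0,0,0.001],[0,0,0.001],[0,0,0.001],[0,0,0]], "dr": [[0,0,0],[0,0,0],[0,0,0],[0,0,0]]}}

```text
t: 12.7
ee_pos: [0.6006, 0.0898, 0.1393]
ee_rot: [0.004, 1.0, 0.0, 0.001]
wrist_force: [-2.1, -1.2, 11.0]
opening: 0.0128
```

Request:
{"op": "send_rows", "data": {"gripper": [-1,-1,-1], "translation": [[0,0,0.001],[0,0,0.001],[0,0,0]], "dr": [[0,0,0],[0,0,0],[0,0,0]]}}

```text
t: 13.08
ee_pos: [0.6008, 0.0898, 0.1384]
ee_rot: [0.004, 1.0, 0.0, 0.001]
wrist_force: [-2.3, -0.6, 15.5]
opening: 0.0128
```

```bash
python3 - <<'E'
from h import *
s,R=st()
E
```

```text
t 13.07 pos [0.6008 0.0898 0.1384] yawy 89.52 z [ 2.2e-03  4.0e-04 -1.0e+00] F [-2.31 -0.57 15.46] M [-0.369  0.854  0.006] open 0.0128 q [-0.24  0.65  0.09  1.67 -0.07  0.83  1.44]
```

Request:
{"op": "send_rows", "data": {"gripper": [-1,-1,-1], "translation": [[0,0,0.0004],[0,0,0.0003],[0,0,0.0004]], "dr": [[0,0,4],[0,0,4],[0,0,4]]}}

```text
t: 13.45
ee_pos: [0.6008, 0.0897, 0.1375]
ee_rot: [0.11, 0.994, 0.0, 0.001]
wrist_force: [-3.0, -1.0, 17.9]
opening: 0.0124
```

```bash
python3 - <<'E'
from h import *
s,R=st()
E
```

```text
t 13.45 pos [0.6008 0.0897 0.1375] yawy 77.41 z [ 2.3e-03  4.0e-04 -1.0e+00] F [-3.04 -1.01 17.95] M [-0.361  0.843  0.116] open 0.0124 q [-0.28  0.65  0.15  1.67 -0.12  0.83  1.28]
```

Request:
{"op": "send_rows", "data": {"gripper": [-1,-1,-1], "translation": [[0,0,0.0002],[0,0,0.0002],[0,0,0.0002]], "dr": [[0,0,4],[0,0,4],[0,0,4]]}}

```text
t: 13.82
ee_pos: [0.6008, 0.0896, 0.1368]
ee_rot: [0.213, 0.977, 0.0, 0.001]
wrist_force: [-3.2, -1.1, 16.6]
opening: 0.0127
```

```bash
python3 - <<'E'
from h import *
s,R=st()
S=read_camera("scene")
cv2.imwrite("pics/s6.png",cv2.resize(S["image"][150:260,200:310],None,fx=5,fy=5,interpolation=cv2.INTER_CUBIC))
E
```

```text
t 13.82 pos [0.6008 0.0896 0.1368] yawy 65.41 z [ 2.2e-03  4.0e-04 -1.0e+00] F [-3.19 -1.05 16.64] M [-0.345  0.842  0.058] open 0.0127 q [-0.31  0.66  0.21  1.67 -0.17  0.83  1.11]
```

View pics/s6.png

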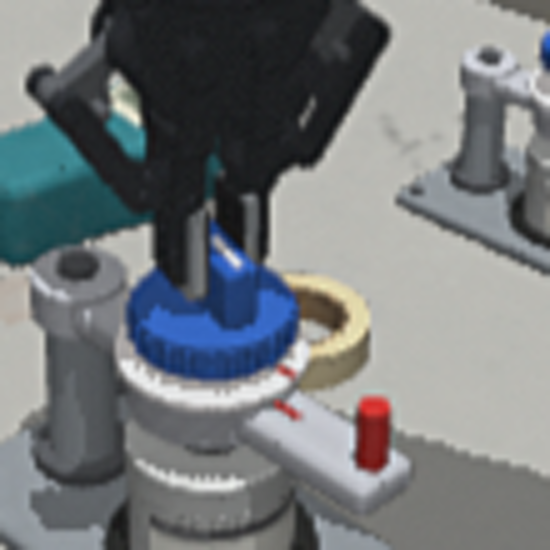

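The crop shows the bar gripped, with the ring's red mark at (287,370) closing on the bridge mark at (285,408). So the screw is turning with the knob.

Request:
{"op": "send_rows", "data": {"gripper": [-1,-1], "translation": [[0,0,0.0003],[0,0,0.0003]], "dr": [[0,0,4],[0,0,4]]}}

```text
t: 14.12
ee_pos: [0.6007, 0.0895, 0.1362]
ee_rot: [0.281, 0.96, 0.001, 0.001]
wrist_force: [-3.9, -1.7, 17.2]
opening: 0.0125
```

```bash
python3 - <<'E'
from h import *
s,R=st()
E
```

```text
t 14.12 pos [0.6007 0.0895 0.1362] yawy 57.4 z [ 2.1e-03  5.0e-04 -1.0e+00] F [-3.93 -1.67 17.16] M [-0.427  0.928 -0.002] open 0.0125 q [-0.34  0.66  0.25  1.67 -0.21  0.83  1.  ]
```

Request:
{"op": "send_rows", "data": {"gripper": [-1], "translation": [[0,0,0.0003]], "dr": [[0,0,4]]}}

```text
t: 14.25
ee_pos: [0.6008, 0.0895, 0.1359]
ee_rot: [0.314, 0.949, 0.001, 0.001]
wrist_force: [-3.2, -1.6, 16.8]
opening: 0.0126
```

```bash
python3 - <<'E'
from h import *
s,R=st()
E
```

```text
t 14.25 pos [0.6008 0.0895 0.1359] yawy 53.4 z [ 2.1e-03  4.0e-04 -1.0e+00] F [-3.19 -1.57 16.84] M [-0.405  0.929  0.103] open 0.0126 q [-0.35  0.66  0.27  1.67 -0.22  0.84  0.95]
```

Request:
{"op": "send_rows", "data": {"gripper": [-1], "translation": [[0,0,0.0002]], "dr": [[0,0,4]]}}

```text
t: 14.38
ee_pos: [0.6007, 0.0894, 0.1357]
ee_rot: [0.347, 0.938, 0.001, 0.001]
wrist_force: [-3.3, -1.3, 17.8]
opening: 0.0124
```

```bash
python3 - <<'E'
from h import *
s,R=st()
E
```

```text
t 14.38 pos [0.6007 0.0894 0.1357] yawy 49.41 z [ 2.e-03  4.e-04 -1.e+00] F [-3.29 -1.28 17.76] M [-0.407  0.967  0.141] open 0.0124 q [-0.36  0.66  0.29  1.67 -0.24  0.84  0.9 ]
```

Request:
{"op": "send_rows", "data": {"gripper": [-1], "translation": [[0,0,0.0001]], "dr": [[0,0,3]]}}

```text
t: 14.5
ee_pos: [0.6008, 0.0894, 0.1359]
ee_rot: [0.371, 0.929, 0.001, 0.001]
wrist_force: [-4.1, -1.2, 20.2]
opening: 0.0123
```

```bash
python3 - <<'E'
from h import *
s,R=st()
S=read_camera("scene")
cv2.imwrite("pics/s7.png",cv2.resize(S["image"][150:260,200:310],None,fx=5,fy=5,interpolation=cv2.INTER_CUBIC))
E
```

```text
t 14.5 pos [0.6008 0.0894 0.1359] yawy 46.47 z [ 2.1e-03  3.0e-04 -1.0e+00] F [-4.07 -1.22 20.19] M [-0.377  1.191  0.202] open 0.0123 q [-0.37  0.67  0.3   1.67 -0.25  0.84  0.86]
```

View pics/s7.png

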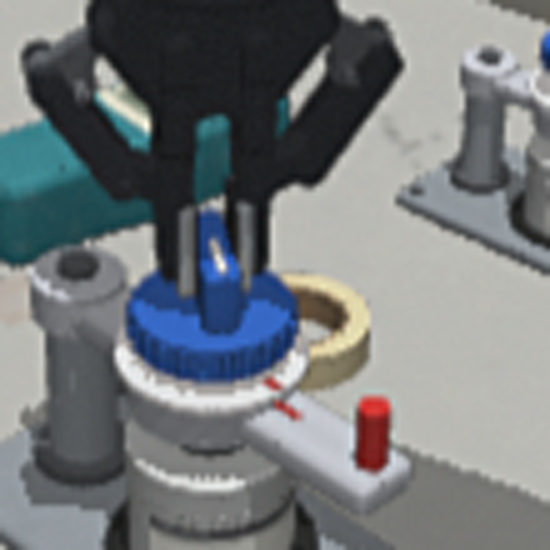

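The crop shows the ring mark at (273,383) lined up with the bridge mark at (287,409), and torque and force are rising, so the screw is home. I ease the press a little and turn on for the clicks.

Request:
{"op": "send_rows", "data": {"gripper": [-1], "translation": [[0,0,-0.001]], "dr": [[0,0,1]]}}

```text
t: 14.68
ee_pos: [0.6007, 0.0894, 0.1367]
ee_rot: [0.378, 0.926, 0.001, 0.001]
wrist_force: [-2.1, -1.9, 16.6]
opening: 0.0122
```

```bash
python3 - <<'E'
from h import *
s,R=st()
E
```

```text
t 14.68 pos [0.6007 0.0894 0.1367] yawy 45.53 z [ 2.1e-03  3.0e-04 -1.0e+00] F [-2.12 -1.93 16.59] M [-0.367  0.847  0.1  ] open 0.0122 q [-0.37  0.67  0.31  1.67 -0.26  0.84  0.84]
```

Request:
{"op": "send_rows", "data": {"gripper": [-1], "translation": [[0,0,0]], "dr": [[0,0,2]]}}

```text
t: 14.8
ee_pos: [0.6007, 0.0894, 0.1366]
ee_rot: [0.395, 0.919, 0.001, 0.001]
wrist_force: [-2.9, -1.3, 16.9]
opening: 0.0124
```

```bash
python3 - <<'E'
from h import *
s,R=st()
E
```

```text
t 14.8 pos [0.6007 0.0894 0.1366] yawy 43.44 z [ 2.1e-03  6.0e-04 -1.0e+00] F [-2.87 -1.33 16.9 ] M [-0.361  0.921 -0.079] open 0.0124 q [-0.38  0.67  0.32  1.67 -0.26  0.84  0.81]
```

Request:
{"op": "send_rows", "data": {"gripper": [-1], "translation": [[0,0,0]], "dr": [[0,0,2]]}}

```text
t: 14.92
ee_pos: [0.6007, 0.0894, 0.1364]
ee_rot: [0.412, 0.911, 0.001, 0.001]
wrist_force: [-3.5, -1.4, 15.5]
opening: 0.0119
```

```bash
python3 - <<'E'
from h import *
s,R=st()
E
```

```text
t 14.93 pos [0.6007 0.0894 0.1364] yawy 41.4 z [ 1.9e-03  7.0e-04 -1.0e+00] F [-3.48 -1.36 15.5 ] M [-0.357  0.83  -0.155] open 0.0119 q [-0.38  0.67  0.33  1.67 -0.27  0.84  0.79]
```

Request:
{"op": "send_rows", "data": {"gripper": [-1,-1], "translation": [[0,0,0],[0,0,0]], "dr": [[0,0,2],[0,0,2]]}}

```text
t: 15.18
ee_pos: [0.6006, 0.0893, 0.1361]
ee_rot: [0.443, 0.897, 0.001, 0.001]
wrist_force: [-3.1, -1.1, 15.5]
opening: 0.0128
```

```bash
python3 - <<'E'
from h import *
s,R=st()
E
```

```text
t 15.18 pos [0.6006 0.0893 0.1361] yawy 37.43 z [ 1.7e-03  4.0e-04 -1.0e+00] F [-3.15 -1.09 15.55] M [-0.356  0.714 -0.038] open 0.0128 q [-0.39  0.67  0.35  1.67 -0.29  0.85  0.73]
```

Request:
{"op": "send_rows", "data": {"gripper": [-1], "translation": [[0,0,0]], "dr": [[0,0,3]]}}

```text
t: 15.3
ee_pos: [0.6006, 0.0893, 0.1361]
ee_rot: [0.466, 0.885, 0.001, 0.001]
wrist_force: [-2.9, -1.4, 15.6]
opening: 0.0125
```

```bash
python3 - <<'E'
from h import *
s,R=st()
E
```

```text
t 15.3 pos [0.6006 0.0893 0.1361] yawy 34.44 z [ 1.7e-03  4.0e-04 -1.0e+00] F [-2.91 -1.36 15.6 ] M [-0.335  0.835  0.105] open 0.0125 q [-0.4   0.67  0.36  1.67 -0.3   0.85  0.69]
```

Request:
{"op": "send_rows", "data": {"gripper": [-1], "translation": [[0,0,0]], "dr": [[0,0,2]]}}

```text
t: 15.42
ee_pos: [0.6006, 0.0893, 0.1363]
ee_rot: [0.481, 0.877, 0.0, 0.001]
wrist_force: [-3.0, -1.7, 17.2]
opening: 0.0122
```

```bash
python3 - <<'E'
from h import *
s,R=st()
E
```

```text
t 15.43 pos [0.6006 0.0893 0.1363] yawy 32.49 z [ 1.7e-03  2.0e-04 -1.0e+00] F [-2.97 -1.73 17.16] M [-0.316  0.954  0.198] open 0.0122 q [-0.41  0.67  0.37  1.67 -0.31  0.85  0.66]
```

Torque is rising toward the second crest, so I go over it.

Request:
{"op": "send_rows", "data": {"gripper": [-1,-1], "translation": [[0,0,0],[0,0,0]], "dr": [[0,0,2],[0,0,2]]}}

```text
t: 15.68
ee_pos: [0.6006, 0.0893, 0.1366]
ee_rot: [0.512, 0.859, 0.001, 0.001]
wrist_force: [-3.3, -1.3, 16.4]
opening: 0.0124
```

```bash
python3 - <<'E'
from h import *
s,R=st()
E
```

```text
t 15.68 pos [0.6006 0.0893 0.1366] yawy 28.44 z [ 1.7e-03  6.0e-04 -1.0e+00] F [-3.31 -1.29 16.38] M [-0.29   0.943 -0.143] open 0.0124 q [-0.42  0.68  0.4   1.67 -0.33  0.85  0.61]
```

Request:
{"op": "send_rows", "data": {"gripper": [-1,-1,-1], "translation": [[0,0,0],[0,0,0],[0,0,0]], "dr": [[0,0,2],[0,0,2],[0,0,1]]}}

```text
t: 16.05
ee_pos: [0.6005, 0.0893, 0.1361]
ee_rot: [0.549, 0.836, 0.001, 0.0]
wrist_force: [-2.7, -2.6, 15.6]
opening: 0.0124
```

```bash
python3 - <<'E'
from h import *
s,R=st()
E
```

```text
t 16.05 pos [0.6005 0.0893 0.1361] yawy 23.45 z [ 1.5e-03  5.0e-04 -1.0e+00] F [-2.7  -2.57 15.63] M [-0.309  0.758  0.012] open 0.0124 q [-0.43  0.68  0.42  1.67 -0.35  0.86  0.54]
```

There have been two clicks, and the knob now sits in a detent with torque near zero. I relax the press, open and withdraw.

Request:
{"op": "send_rows", "data": {"gripper": [-1,-1,-1,-0.3,-0.1,-0.1,-0.1,-0.1,-0.1,-0.1,-0.1,-0.1,-0.1], "translation": [[0,0,-0.002],[0,0,-0.002],[0,0,-0.001],[0,0,0],[0,0,0],[0,0,0],[0,0,0],[0,0,-0.01],[0,0,-0.02],[0,0,-0.03],[0,0,-0.03],[0,0,-0.02],[0,0,0]], "dr": [[0,0,0],[0,0,0],[0,0,0],[0,0,0],[0,0,0],[0,0,0],[0,0,0],[0,0,0],[0,0,0],[0,0,0],[0,0,0],[0,0,0],[0,0,0]]}}

```text
t: 17.68
ee_pos: [0.6014, 0.0896, 0.2508]
ee_rot: [0.548, 0.836, 0.002, 0.002]
wrist_force: [0.2, -0.9, -0.4]
opening: 0.0385
```

```bash
sed -i 's/("S",S),("T",T)):/("S",S),):/' look.py; python3 look.py 8
```

```text
t 17.68 pos [0.6014 0.0896 0.2508] yawy 23.51 z [ 4.9e-03  7.0e-04 -1.0e+00] F [ 0.24 -0.86 -0.44] M [-0.039  0.004 -0.002] open 0.0385 q [-0.47  0.56  0.48  1.54 -0.28  1.1   0.48]
S ztop 0.1586 bar 98 [0.5968 0.0943 0.1577] [597.8  93.5] [13.5 42.8] 23.8
S red [256.3 231.2] 6 [0.562  0.0968 0.1022]
S red [274.3 236.1] 78 [0.5181 0.1065 0.1198]
```

View pics/s_8.png

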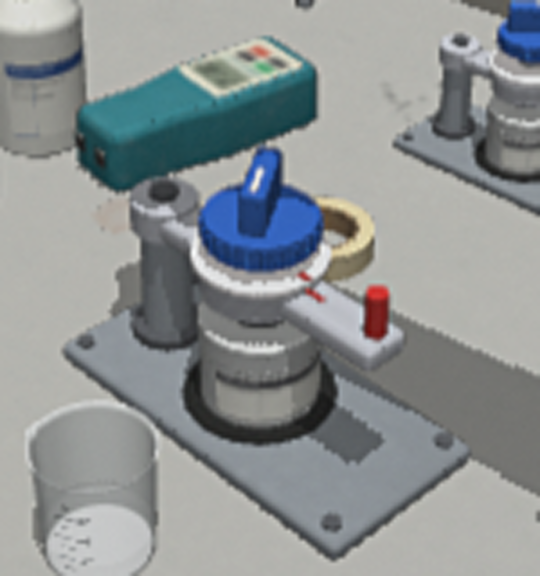

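The last picture shows the two red marks in line at (305,280) and (315,293), the peg at the same pixel as when it was on the stop, and the beaker and tape in place. The gripper is clear, so I hand in.

```bash
python3 - <<'E'
from h import *
print(close_job())
E
```

```text
the job is handed in; nothing more can be done
None
```

The clamp press is closed on the jar and the job is handed in, at about 17.7 s of the 72 s allowed.

- **Bridge:** I swung it by the red peg until it met its stop, where the force rose to 7.5 N with no more movement. The peg was still at that position in the last picture.
- **Screw:** I gripped the bar and pressed at about 15 to 18 N, following the knob down as I turned it clockwise. The highest force I read was 20.2 N, just as the screw reached home. The ring and bridge marks line up in the last picture.
- **Clicks:** I turned on past two torque swings, which I count as two clicks, stopped in the detent, let go and withdrew. The bar turned about 65° in all. That is about 35° to home (36° estimated from the first picture) plus two clicks of 15°.
- **Other objects:** The beaker and the tape roll stand where they were in the last picture. The vial was outside that crop, so I did not check it at the end; the gripper never went near it.
- **Knob height:** The knob top ended 5.3 mm lower than before, though the screw accounts for only about 2.5 mm. I take the rest to be the dead play staying down. That is a guess I did not test.
- **Force readings:** I read the force only at the end of each move call, so a brief peak in between could have gone unseen.

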